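# Run a fingertip along a laptop's cover studs to press them home

### The arm

A 7-joint arm with a two-finger parallel gripper is mounted at the origin on the work surface. World frame = base frame: x ahead of the robot, y to its left, z up, the work surface at z = 0. Lengths are in mm, angles in rad, forces in N, time in s.
With the tool pointing down it reaches from about 425 to 800 mm from the base axis. Payload 8.3 kg.
Tool frame: the origin (TCP) lies at the very end of the fingers, on their centre line; the grasp point (between the pads) lies manip.tcp_to_grasp behind it (manip.tcp_to_grasp is the distance from the TCP to the grasp point, in mm); z points along the fingers, y is the line along which they close (so a half turn about z gives the same grasp; the last joint's range is limited). The gripper opens to 85 mm and grips with 20 to 120 N. Pads are 22 mm wide; open, the fingers measure 114 mm over their backs; the gripper's body (76 mm by 85 mm) begins 54 mm behind the grasp point. The pads swing forward as they close: fully open they stand 13 mm farther back than shut.
Start: joints at [-1.196, 0.383, 0.016, 1.37, -0.006, 1.388, -0.046], TCP at [264.916, 566.059, 231.279] pointing down, gripper open.
Joint ranges: [-2.95, 2.95], [-0.25, 2.06], [-1.52, 1.56], [0.18, 2.33], [-1.44, 4.58], [0.02, 2.06], [-3.01, 3.01]. Speed limits (rad/s): [2.39, 2.39, 3.01, 3.01, 3.14, 3.14, 3.14].

### API

Orientations are given as a unit quaternion [x, y, z, w].
In Python, from bench import sensors, optics, manip gives the robot as it stands.
- The arm moves only by the shell command python3 -m inch 'ROWS' [FORCE]. ROWS is JSON, a list that holds one entry, the list of rows, each a list of 7 numbers: the shift along the tool's x, y, z in units of 10 cm (1.0 is 10 cm), then the turn, a rotation vector about the tool's x, y, z in units of 90 degrees (1.0 is 90 degrees), then the opening, from 0 (shut) to 1 (fully open). In form: [[[dx, dy, dz, rx, ry, rz, gripper], ...]]. A call has 1 to 12 rows; each row is the pose to reach, as a shift and turn from the pose commanded when the call began, along the tool's axes at that moment; what a row does not reach only later rows make up. A row lasts 1/8 s, in which the tool goes at most 62.5 mm and 10.7 degrees, less where a joint would pass 70% of its speed; a pose out of reach is approached as far as the arm can. A call with a number of a shift or a turn outside -1 to 1 is refused whole. A call with a gripper value outside its range is refused whole. The fingers move at their own pace and stop on an object; FORCE is the grip in N (left out, the last holds). Time passes only in rows, so rows that repeat a pose let the fingers close. It gives the time, the measured TCP pose, the force, the opening and the grip force at its end, in the units of the state.
- sensors.get_state(): the state, without advancing time (a new reading comes with each control period).
- optics.snapshot(name): name is "side" or "top" or "wrist"; returns the picture (420x560x3 uint8, red, green, blue); there is no depth.
- optics.camera_info(name): a dict with "fx", "fy", "cx", "cy" (pixels), "rvec" (rotation vector, rad) and "tvec" (3), from world to camera coordinates, as OpenCV has them. Camera axes: x right, y down, z forward; pixel columns grow to the right and rows downward; lengths in mm; the calibration is good to about 2 mm. The wrist camera is an equidistant fisheye: a pixel r from the principal point sees the ray r / f radians off the axis. A picture is of the moment at which its call begins: read the wrist's pose just before it. camera_info takes no time and is no camera call; for the wrist camera it gives the pose at the moment of the call.
- manip.close_job(): hands the job in; it is judged then, once.
The state is a dict: "clock": time; "q": joint angles; "qd": joint speeds; "tau": joint torques, N m; "tcp_pos": TCP position; "ee_rot": TCP orientation; "contact_force": force on the tool from outside, world axes, zero at the start; "moment": the same for the moment, N m; "opening": opening from 0.0 (shut) to 1.0 (fully open); "finger_force": force on a finger pad.
Only numpy, scipy, OpenCV 4.12 (cv2) and the standard library are available. Lean on these libraries where they do the work, as an engineer would, in place of code of your own. Each camera call takes 0.05 s, during which the arm holds its last target. There are 200 camera calls.

### The job

Close up the laptop's bottom cover: with the closed fingertips, trace the row of orange studs from the one beside the green dot, round the corner, to the one beside the red dot, slowly and gently pressing each fully home in turn without skipping ahead. Only the fingers may press on the laptop, and never hard enough to crack its cover; do not pick up or move any of the things lying on the laptop or the bench.

Things in the scene. Friction and masses are not known exactly. Their poses are not given: they have to be found in the camera images.
- cover_face (a point): centre of the flat, level upper face of the black laptop (240 mm along its x, 330 mm along its y, 36 mm above the bench), which lies bottom cover up, held firmly in a low blue cradle; it cannot move. z up. Green dot sticker (18 mm) on the face beyond stud 1 at (95, -128) mm, red one by stud 7 at (-88, 105) mm in this frame
- laptop: the laptop with cradle and studs; origin on the bench below the centre of the face, same axes. Seven orange studs stand on the face in an L: studs 1 to 4 along the hinge edge (+x) at x = 95, y = -75, -20, 35, 90 mm; then studs 5 to 7 along the +y edge at y = 140, x = 50, -5, -60 mm
- stud1_top (a point): centre of the flat top (10 mm across) of stud 1 of 7 (the one beside the green dot); it moves down with the stud. Studs are round, 34 mm across at the face when out, sides sloping about 28 degrees, so a fingertip sliding along can ride onto them and press them in
- stud2_top (a point): centre of the flat top (10 mm across) of stud 2 of 7; it moves down with the stud. Studs are round, 34 mm across at the face when out, sides sloping about 28 degrees, so a fingertip sliding along can ride onto them and press them in
- stud3_top (a point): centre of the flat top (10 mm across) of stud 3 of 7; it moves down with the stud. Studs are round, 34 mm across at the face when out, sides sloping about 28 degrees, so a fingertip sliding along can ride onto them and press them in
- stud4_top (a point): centre of the flat top (10 mm across) of stud 4 of 7; it moves down with the stud. Studs are round, 34 mm across at the face when out, sides sloping about 28 degrees, so a fingertip sliding along can ride onto them and press them in
- stud5_top (a point): centre of the flat top (10 mm across) of stud 5 of 7; it moves down with the stud. Studs are round, 34 mm across at the face when out, sides sloping about 28 degrees, so a fingertip sliding along can ride onto them and press them in
- stud6_top (a point): centre of the flat top (10 mm across) of stud 6 of 7; it moves down with the stud. Studs are round, 34 mm across at the face when out, sides sloping about 28 degrees, so a fingertip sliding along can ride onto them and press them in
- stud7_top (a point): centre of the flat top (10 mm across) of stud 7 of 7 (the one beside the red dot); it moves down with the stud. Studs are round, 34 mm across at the face when out, sides sloping about 28 degrees, so a fingertip sliding along can ride onto them and press them in
- stud1 (a joint): how far stud 1 is pushed in, m: 0 fully out (top 6.5 mm above the cover face), 0.005 fully home against its stop (top 1.5 mm above the cover face). It starts between 0 and 0.0012. Takes about 3 N straight down all the way, does not spring back, stays where it is left
- stud2 (a joint): how far stud 2 is pushed in, m: 0 fully out (top 6.5 mm above the cover face), 0.005 fully home against its stop (top 1.5 mm above the cover face). It starts between 0 and 0.0012. Takes about 3 N straight down all the way, does not spring back, stays where it is left
- stud3 (a joint): how far stud 3 is pushed in, m: 0 fully out (top 6.5 mm above the cover face), 0.005 fully home against its stop (top 1.5 mm above the cover face). It starts between 0 and 0.0012. Takes about 3 N straight down all the way, does not spring back, stays where it is left
- stud4 (a joint): how far stud 4 is pushed in, m: 0 fully out (top 6.5 mm above the cover face), 0.005 fully home against its stop (top 1.5 mm above the cover face). It starts between 0 and 0.0012. Takes about 3 N straight down all the way, does not spring back, stays where it is left
- stud5 (a joint): how far stud 5 is pushed in, m: 0 fully out (top 6.5 mm above the cover face), 0.005 fully home against its stop (top 1.5 mm above the cover face). It starts between 0 and 0.0012. Takes about 3 N straight down all the way, does not spring back, stays where it is left
- stud6 (a joint): how far stud 6 is pushed in, m: 0 fully out (top 6.5 mm above the cover face), 0.005 fully home against its stop (top 1.5 mm above the cover face). It starts between 0 and 0.0012. Takes about 3 N straight down all the way, does not spring back, stays where it is left
- stud7 (a joint): how far stud 7 is pushed in, m: 0 fully out (top 6.5 mm above the cover face), 0.005 fully home against its stop (top 1.5 mm above the cover face). It starts between 0 and 0.0012. Takes about 3 N straight down all the way, does not spring back, stays where it is left
- driver_grip (a point): screwdriver with a yellow handle, 140 mm long, lying on the laptop's cover; this point is on its handle. Bystander: leave it alone
- cup_mid (a point): small open aluminium screw cup, 44 mm across, 24 mm high, standing on the laptop's cover inside the bend of the row; point at its centre. Bystander
- mouse_mid (a point): grey computer mouse, 105 x 60 x 34 mm, on the bench; point at its centre. Bystander
- cleaner_mid (a point): white cleaner bottle with blue label and red cap, 50 mm across, 130 mm high; point at its centre. Bystander
- charger_mid (a point): black power brick, 115 x 50 x 30 mm; point at its centre. Bystander
- tape_mid (a point): amber roll of tape lying flat, 84 mm across, 20 mm high; point at its centre. Bystander
- drive_mid (a point): bare 2.5-inch disk drive, 70 x 100 x 9.5 mm, silver with a white label; point at its centre. Bystander

How it is judged (in metres and radians):
On the way, in this order (a step that is already met when the one before it is completed fails the run):
1. stud 1 is pressed home (at least 4 of its 5 mm) (value of joint stud1 above 0.004 m), for 0.05 s.
2. stud 2 is pressed home (at least 4 of its 5 mm) after stud 1 (value of joint stud2 above 0.004 m), for 0.05 s.
3. stud 3 is pressed home (at least 4 of its 5 mm) after stud 2 (value of joint stud3 above 0.004 m), for 0.05 s.
4. stud 4 is pressed home (at least 4 of its 5 mm) after stud 3 (value of joint stud4 above 0.004 m), for 0.05 s.
5. stud 5 is pressed home (at least 4 of its 5 mm) after stud 4 (value of joint stud5 above 0.004 m), for 0.05 s.
6. stud 6 is pressed home (at least 4 of its 5 mm) after stud 5 (value of joint stud6 above 0.004 m), for 0.05 s.
7. stud 7 is pressed home (at least 4 of its 5 mm) after stud 6 (value of joint stud7 above 0.004 m), for 0.05 s.
At the end, for the whole second after the job is handed in: All seven studs are home (each pushed in by more than 4 mm of its 5 mm travel), and each of the seven loose things is within 25 mm of where it was (value of joint each of stud1, stud2, stud3, stud4, stud5, stud6, stud7 above 0.004 m and not (distance of driver_grip from where it was at the start of the episode above 0.025 m) and not (distance of cup_mid from where it was at the start of the episode above 0.025 m) and not (distance of mouse_mid from where it was at the start of the episode above 0.025 m) and not (distance of cleaner_mid from where it was at the start of the episode above 0.025 m) and not (distance of charger_mid from where it was at the start of the episode above 0.025 m) and not (distance of tape_mid from where it was at the start of the episode above 0.025 m) and not (distance of drive_mid from where it was at the start of the episode above 0.025 m)); the robot touches nothing.
It fails at once if a loose thing on the laptop (screwdriver, screw cup) is lifted, carried or knocked more than 25 mm from its place (distance of any of driver_grip, cup_mid from where it was at the start of the episode above 0.025 m).
It fails at once if a loose thing on the bench is lifted, carried or knocked more than 25 mm from its place (distance of any of mouse_mid, cleaner_mid, charger_mid, tape_mid, drive_mid from where it was at the start of the episode above 0.025 m).
It fails at once if the fingers hit or press the laptop with a peak of more than 80 N (the cover would crack) (contact force between the fingers and laptop above 80 N).
It fails at once if the arm or the gripper's body, rather than the fingers, presses on the laptop with more than 5 N (contact force between the arm and laptop above 5 N).
It also fails if it takes over 58 s, if anything falls off the work surface, if the arm or the gripper's body presses on something with over 40 N, if the wrist force passes 120 N, or if a joint passes its speed limit or range.

## Working session

There is one attempt and no reset: what is moved stays moved. The work goes in short steps, Python scripts to look and compute and a shell command to move; the robot and the scene stay as the last step left them, time stands still between calls to the robot, and variables do not carry over. Pictures are saved under pics/ and viewed, at most 10 in all, crops included, and the job is handed in when it is done.

```bash
ls; mkdir -p pics; python3 - <<'E'
from bench import sensors, optics, manip
import cv2
print(sensors.get_state(), manip.tcp_to_grasp)
for n in ("top","side"):
    im=optics.snapshot(n); cv2.imwrite(f"pics/{n}0.png",im[:,:,::-1]); print(n,optics.camera_info(n))
E
```

```text
pics
{'clock': 0.0, 'q': array([-1.19588568,  0.38427716,  0.01637801,  1.37117211, -0.00631709,
        1.38817985, -0.04651232]), 'qd': array([-9.71064362e-04, -1.59336946e-04, -2.50488373e-03,  1.76348964e-03,
       -8.45822352e-04, -6.74529388e-05,  2.05344320e-04]), 'tau': array([ 2.61647056e-04, -6.27593064e+01,  8.44282340e-01, -3.71835601e+01,
        1.65101682e-02,  1.38637499e-02,  3.40870679e-05]), 'tcp_pos': array([264.72409347, 565.61110757, 230.24644046]), 'ee_rot': array([ 2.17139402e-01,  9.76140099e-01, -9.72443992e-04, -2.04853216e-04]), 'contact_force': array([ 0.17122043, -0.29793088, -0.37542315]), 'moment': array([-0.03353353, -0.02948556,  0.04908408]), 'finger_force': 0.0, 'opening': 1.0027025861977326} 18.700000000000003
top {'fx': 419.26610568892556, 'fy': 419.26610568892556, 'cx': 270.8953276148576, 'cy': 213.05826207179663, 'rvec': array([ 2.17909157, -2.22963963,  0.08701695]), 'tvec': array([ -32.13695578,  514.68140886, 1065.98413407])}
side {'fx': 465.46522370383445, 'fy': 465.46522370383445, 'cx': 277.63989469318994, 'cy': 215.471693603347, 'rvec': array([ 2.42096802, -0.42525269,  0.15585838]), 'tvec': array([-508.17574604,  162.64442443, 1085.46963728])}
```

View pics/top0.png

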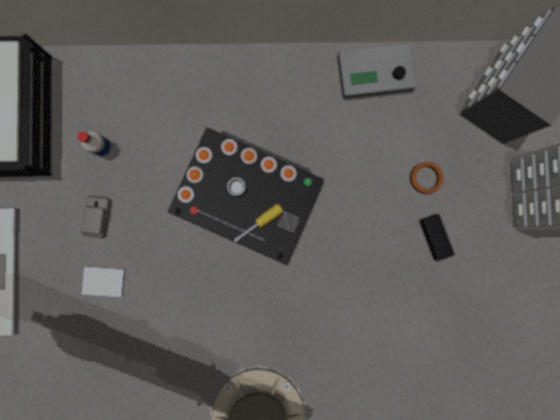

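View pics/side0.png

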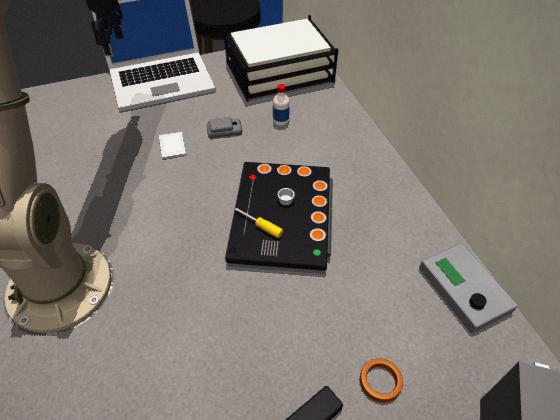

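The top view shows stud 1 at about (288,173) by the green dot (308,182), stud 4 at (229,147), stud 5 at (204,155) and stud 7 at (186,194) by the red dot. The cup is at (236,187). The side view agrees. Next I'll fit the laptop's pose.

```bash
cat > h.py <<'E'
import cv2, numpy as np
from bench import sensors, optics
from scipy.spatial.transform import Rotation as R
S=np.array([[95,-75],[95,-20],[95,35],[95,90],[50,140],[-5,140],[-60,140]],float)
def cast(uv,ci,z):
    Rm=cv2.Rodrigues(ci["rvec"])[0]; t=ci["tvec"]; C=-Rm.T@t
    d=np.c_[(uv[:,0]-ci["cx"])/ci["fx"],(uv[:,1]-ci["cy"])/ci["fy"],np.ones(len(uv))]@Rm
    return (C+d*((z-C[2])/d[:,2])[:,None])[:,:2]
def fit(A,B):
    a=A-A.mean(0); b=B-B.mean(0)
    th=np.arctan2((a[:,0]*b[:,1]-a[:,1]*b[:,0]).sum(),(a*b).sum())
    M=np.array([[np.cos(th),-np.sin(th)],[np.sin(th),np.cos(th)]])
    return th,M,B.mean(0)-M@A.mean(0)
E
python3 - <<'E'
from h import *
np.set_printoptions(precision=1,suppress=True)
seed={"top":[(288,173),(268,165),(249,156),(229,147),(204,155),(195,174),(186,194)],
"side":[(318,235),(318,217),(319,201),(320,186),(304,171),(284,170),(264,169)]}
for n in seed:
    im=cv2.imread(f"pics/{n}0.png"); ci=optics.camera_info(n)
    hsv=cv2.cvtColor(im,cv2.COLOR_BGR2HSV)
    m=cv2.inRange(hsv,(5,150,120),(16,255,255))
    _,_,st,c=cv2.connectedComponentsWithStats(m)
    k=[np.argmin(np.hypot(*(c-s).T)) for s in seed[n]]
    uv=c[k]; P=cast(uv,ci,36+5.)
    th,M,t=fit(S,P); print(n,st[k,4],th,t,"resid",(S@M.T+t-P).ravel()); print(S@M.T+t)
    rz=R.from_rotvec(ci["rvec"]) 
E
```

```text
top [47 51 63 53 57 67 48] -0.4422016563280081 [559.2  18.9] resid [-0.2 -0.4  0.2 -0.2  0.1  0.1  0.2 -0.3  0.2  0.2 -0.4  0.1 -0.2  0.6]
[[612.9 -89.6]
 [636.5 -39.9]
 [660.    9.8]
 [683.5  59.5]
 [664.3 124. ]
 [614.6 147.5]
 [564.9 171.1]]
side [73 70 74 59 60 68 53] -0.4396899131468332 [554.4  13. ] resid [-0.1 -0.9  0.2 -0.5 -0.  -0.2 -0.  -0.3  0.6  0.8 -0.3  0.4 -0.4  0.8]
[[608.5 -95.3]
 [631.9 -45.6]
 [655.3   4.2]
 [678.7  54. ]
 [659.3 118.4]
 [609.5 141.8]
 [559.7 165.2]]
```

```bash
python3 -m inch '[[[-0.5,-0.38,0,0,0,0,0],[-0.98,-0.75,0,0,0,0,0]]]' 20
python3 -m inch '[[[-0.49,-0.38,0,0,0,0,0],[-0.98,-0.75,0,0,0,0,0]]]'
python3 -m inch '[[[-0.49,-0.38,0,0,0,0,0],[-0.98,-0.75,0,0,0,0,0]]]'
python3 -m inch '[[[-0.49,-0.38,0,0,0,0,0],[-0.98,-0.75,0,0,0,0,0]]]'
python3 -m inch '[[[-0.49,-0.38,0.1,0,0,0,0],[-0.98,-0.75,0.2,0,0,0,0],[-0.98,-0.75,0.2,0,0,0,0],[-0.98,-0.75,0.2,0,0,0,0],[-0.98,-0.75,0.2,0,0,0,0],[-0.98,-0.75,0.2,0,0,0,0]]]'
python3 - <<'E'
from h import *
s=sensors.get_state(); ci=optics.camera_info("wrist"); im=optics.snapshot("wrist")
cv2.imwrite("pics/w1.png",im[:,:,::-1]); np.savez("w1.npz",**ci); print(s["tcp_pos"],s["ee_rot"],s["clock"],ci)
E
```

```text
clock: 0.35
tcp_pos: [322.1, 455.2, 230.4]
ee_rot: [0.216, 0.976, -0.001, -0.0]
contact_force: [1.3, -0.1, -0.1]
opening: 0.603
finger_force: 0.0
clock: 0.6
tcp_pos: [379.4, 345.0, 231.0]
ee_rot: [0.217, 0.976, -0.0, -0.0]
contact_force: [1.1, -0.1, -0.1]
opening: 0.143
finger_force: 0.0
clock: 0.85
tcp_pos: [436.2, 235.6, 231.1]
ee_rot: [0.217, 0.976, -0.0, -0.0]
contact_force: [1.5, -0.6, -0.0]
opening: 0.002
finger_force: 0.0
clock: 1.1
tcp_pos: [493.2, 126.2, 231.2]
ee_rot: [0.217, 0.976, 0.0, -0.0]
contact_force: [1.9, 0.2, -0.4]
opening: 0.004
finger_force: 0.0
clock: 1.85
tcp_pos: [549.6, 20.1, 211.5]
ee_rot: [0.216, 0.976, 0.0, 0.0]
contact_force: [-0.2, 0.0, 0.1]
opening: 0.002
finger_force: 0.0
[549.57458581  20.14829004 211.47899044] [2.15966421e-01 9.76400753e-01 2.71312759e-04 2.61047063e-05] 1.85 {'fx': 325.19226210127806, 'fy': 325.19226210127806, 'cx': 280.01624181608605, 'cy': 207.85410656962694, 'rvec': array([-2.44987666, -1.5630395 , -0.21201739]), 'tvec': array([-249.49643234, -501.76731001,  230.06296042])}
```

View pics/w1.png

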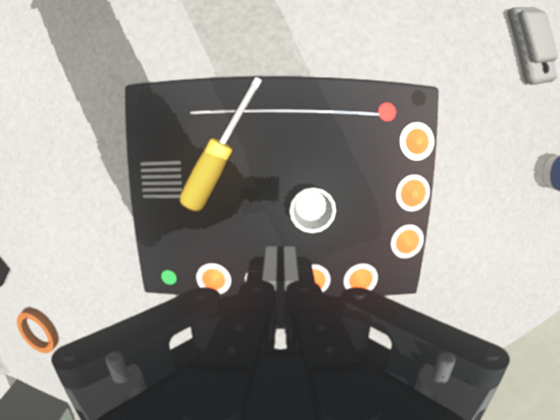

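The wrist view shows stud 1 at (213,279), stud 4 at (360,280), studs 5 to 7 at (407,241), (411,193) and (416,141), the cup at (312,208), green at (169,277) and red at (387,112). The fingers hide studs 2 and 3.

```bash
cat >> h.py <<'E'
def castw(uv,ci,z):
    d=(uv-[ci["cx"],ci["cy"]])/ci["fx"]; r=np.hypot(*d.T)
    v=np.c_[d*(np.tan(r)/r)[:,None]]
    q={**ci,"fx":1.,"fy":1.,"cx":0.,"cy":0.}
    return cast(v,q,z)
E
python3 - <<'E'
from h import *
np.set_printoptions(precision=1,suppress=True)
im=cv2.imread("pics/w1.png"); ci=dict(np.load("w1.npz")); hsv=cv2.cvtColor(im,cv2.COLOR_BGR2HSV)
def cen(lo,hi,seeds):
    _,_,st,c=cv2.connectedComponentsWithStats(cv2.inRange(hsv,lo,hi))
    k=[1+np.argmin(np.hypot(*(c[1:]-s).T)+1e3*(st[1:,4]<30)) for s in seeds]; print(c[k],st[k,4]); return c[k]
o=cen((5,120,120),(20,255,255),[(213,279),(360,280),(407,241),(411,193),(416,141)])
g=cen((45,120,80),(80,255,255),[(169,277)]); r=cen((0,150,100),(4,255,255),[(387,112)])
P=np.r_[castw(o,ci,41),castw(g,ci,36),castw(r,ci,36)]
A=np.r_[S[[0,3,4,5,6]],[[95,-128],[-88,105]]]
for idx in ([0,2,3,4,5,6],range(7)):
    idx=list(idx); th,M,t=fit(A[idx],P[idx]); print(th,t,(A[idx]@M.T+t-P[idx]).ravel()); print(S@M.T+t)
# other items in laptop frame
print("cup,driver",(castw(np.array([[312,208],[205,175.]]),ci,50)-t)@M)
E
```

```text
[[212.4 280.2]
 [360.5 279.1]
 [407.  241.2]
 [412.7 192.6]
 [416.5 141. ]] [279 335 358 446 380]
[[168.5 276.8]] [161]Traceback (most recent call last):
  File "<stdin>", line 8, in <module>
  File "<stdin>", line 6, in cen
    return _wrapfunc(a, 'argmin', axis=axis, out=out, **kwds)
    return bound(*args, **kwds)
ValueError: attempt to get argmin of an empty sequence
```

```bash
python3 - <<'E'
from h import *
np.set_printoptions(precision=1,suppress=True)
im=cv2.imread("pics/w1.png"); ci=dict(np.load("w1.npz"))
o=np.array([[212.4,280.2],[360.5,279.1],[407,241.2],[412.7,192.6],[416.5,141]])
P=np.r_[castw(o,ci,41),castw(np.array([[168.5,276.8],[387.,112]]),ci,36)]
A=np.r_[S[[0,3,4,5,6]],[[95,-128],[-88,105]]]
th,M,t=fit(A,P); print(th,t,(A@M.T+t-P)); print(S@M.T+t)
print("cup,driver",(castw(np.array([[312,208],[205,175.]]),ci,50)-t)@M)
E
```

```text
-0.43752866204828506 [556.4  16.6] [[-0.2 -0.4]
 [ 1.3 -0.3]
 [ 1.   0.4]
 [ 0.5  0.5]
 [-0.2  0.9]
 [-0.7  0.4]
 [-1.8 -1.6]]
[[610.6 -91.6]
 [633.9 -41.8]
 [657.2   8. ]
 [680.5  57.8]
 [661.  122.2]
 [611.1 145.5]
 [561.3 168.8]]
cup,driver [[  9.3  31.3]
 [-23.6 -72.7]]
```

```bash
python3 -m inch '[[[-0.5,-0.4,0.3,0,0,0,0],[-1,-0.76,0.6,0,0,0,0],[-1,-0.76,1,0,0,0,0],[-1,-0.76,1,0,0,0,0],[-1,-0.76,1,0,0,0,0]]]'
python3 -m inch '[[[-0.02,0,0.2,0,0,0,0],[-0.02,0,0.4,0,0,0,0],[-0.02,0,0.55,0,0,0,0],[-0.02,0,0.55,0,0,0,0],[-0.02,0,0.55,0,0,0,0],[-0.02,0,0.55,0,0,0,0]]]'
python3 - <<'E'
from h import *
s=sensors.get_state(); print(s["tcp_pos"],s["ee_rot"],s["contact_force"]); q=R.from_quat(s["ee_rot"])
print((q.inv().apply(np.array([610.6,-91.6,45])-s["tcp_pos"])/100).round(3))
E
```

```text
clock: 2.52
tcp_pos: [608.7, -91.1, 112.7]
ee_rot: [0.216, 0.976, 0.0, 0.0]
contact_force: [-0.1, 0.8, -0.1]
opening: -0.002
finger_force: 0.0
clock: 3.28
tcp_pos: [610.4, -93.6, 57.0]
ee_rot: [0.217, 0.976, 0.0, 0.001]
contact_force: [0.4, -0.4, 0.8]
opening: -0.002
finger_force: 0.0
[610.43961264 -93.55586499  57.03407342] [2.17198735e-01 9.76127206e-01 5.73531335e-05 6.19866278e-04] [ 0.44194371 -0.39557846  0.83745634]
[0.007 0.018 0.12 ]
```

```bash
python3 -m inch '[[[0.01,0.015,0.05,0,0,0,0],[0.01,0.015,0.1,0,0,0,0],[0.01,0.015,0.12,0,0,0,0],[0.01,0.015,0.13,0,0,0,0],[0.01,0.015,0.14,0,0,0,0],[0.01,0.015,0.15,0,0,0,0],[0.01,0.015,0.16,0,0,0,0],[0.01,0.015,0.17,0,0,0,0],[0.01,0.015,0.17,0,0,0,0]]]'
python3 -m inch '[[[0,0,0.01,0,0,0,0],[0,0,0.02,0,0,0,0],[0,0,0.02,0,0,0,0]]]'
python3 -m inch '[[[0,0,0.005,0,0,0,0],[0,0,0.01,0,0,0,0],[0,0,0.01,0,0,0,0]]]'
```

```text
clock: 4.4
tcp_pos: [609.7, -91.7, 39.3]
ee_rot: [0.217, 0.976, -0.0, 0.0]
contact_force: [-0.4, 0.2, 1.9]
opening: 0.002
finger_force: 1.1
clock: 4.78
tcp_pos: [609.8, -91.6, 37.6]
ee_rot: [0.217, 0.976, 0.0, 0.0]
contact_force: [-1.6, 0.8, 6.7]
opening: 0.001
finger_force: 3.0
clock: 5.15
tcp_pos: [609.8, -91.6, 37.5]
ee_rot: [0.217, 0.976, 0.0, 0.0]
contact_force: [-5.1, -0.0, 13.2]
opening: 0.003
finger_force: 6.7
```

```bash
python3 -m inch '[[[0,0.02,-0.005,0,0,0,0],[0,0.05,-0.005,0,0,0,0],[0,0.08,-0.005,0,0,0,0],[0,0.11,-0.005,0,0,0,0],[0,0.14,-0.005,0,0,0,0],[0,0.17,-0.005,0,0,0,0],[0,0.2,-0.005,0,0,0,0],[0,0.23,-0.005,0,0,0,0],[0,0.26,-0.005,0,0,0,0],[0,0.29,-0.005,0,0,0,0]]]'
python3 -m inch '[[[0,0.02,0,0,0,0,0],[0,0.04,0,0,0,0,0],[0,0.06,0,0,0,0,0],[0,0.08,0,0,0,0,0],[0,0.1,0,0,0,0,0],[0,0.12,0,0,0,0,0],[0,0.14,0,0,0,0,0],[0,0.16,0,0,0,0,0]]]'
```

```text
clock: 6.4
tcp_pos: [622.0, -65.1, 36.7]
ee_rot: [0.217, 0.976, -0.0, -0.0]
contact_force: [0.6, -0.4, -0.9]
opening: 0.001
finger_force: 0.0
clock: 7.4
tcp_pos: [628.5, -52.7, 37.0]
ee_rot: [0.218, 0.976, -0.001, 0.0]
contact_force: [-2.4, -5.2, 3.5]
opening: 0.002
finger_force: 2.6
```

```bash
python3 -m inch '[[[0,0.02,0,0,0,0,0],[0,0.04,0,0,0,0,0],[0,0.06,0,0,0,0,0],[0,0.08,0,0,0,0,0],[0,0.1,0,0,0,0,0],[0,0.1,0.005,0,0,0,0],[0,0.1,0.01,0,0,0,0],[0,0.1,0.01,0,0,0,0]]]'; python3 - <<'E'
from h import *
s=sensors.get_state(); im=optics.snapshot("side"); cv2.imwrite("pics/s2.png",cv2.resize(im[150:290,210:350,::-1],None,fx=4,fy=4,interpolation=2)); print(s["tcp_pos"],s["contact_force"])
E
```

```text
clock: 8.4
tcp_pos: [633.7, -42.4, 37.5]
ee_rot: [0.217, 0.976, 0.0, 0.001]
contact_force: [-4.1, -2.6, 12.4]
opening: 0.002
finger_force: 6.1
[633.72334446 -42.36509171  37.520024  ] [-4.09865295 -2.55685496 12.41730701]
```

View pics/s2.png

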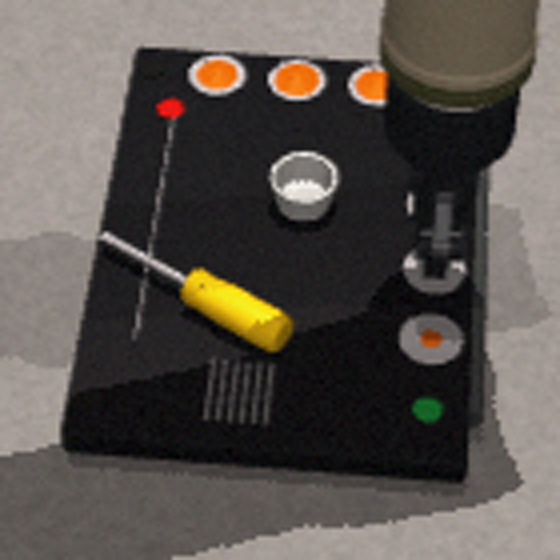

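The crop shows the stud 1 ring with only its small orange centre left at (430,338), so it is home. The fingers are on stud 2 at (435,268), also home at z 37.5 with 12 N.

```bash
python3 -m inch '[[[0,0.02,-0.005,0,0,0,0],[0,0.05,-0.005,0,0,0,0],[0,0.08,-0.005,0,0,0,0],[0,0.11,-0.005,0,0,0,0],[0,0.14,-0.005,0,0,0,0],[0,0.17,-0.005,0,0,0,0],[0,0.2,-0.005,0,0,0,0],[0,0.23,-0.005,0,0,0,0],[0,0.26,-0.005,0,0,0,0],[0,0.29,-0.005,0,0,0,0],[0,0.31,-0.005,0,0,0,0],[0,0.33,-0.005,0,0,0,0]]]'
python3 -m inch '[[[0,0.02,0,0,0,0,0],[0,0.04,0,0,0,0,0],[0,0.06,0,0,0,0,0],[0,0.08,0,0,0,0,0],[0,0.1,0,0,0,0,0],[0,0.12,0,0,0,0,0],[0,0.14,0,0,0,0,0],[0,0.16,0,0,0,0,0],[0,0.18,0,0,0,0,0],[0,0.215,0,0,0,0,0],[0,0.22,0.01,0,0,0,0],[0,0.22,0.01,0,0,0,0]]]'
```

```text
clock: 9.95
tcp_pos: [647.0, -11.8, 36.2]
ee_rot: [0.217, 0.976, -0.0, -0.0]
contact_force: [-0.4, -1.8, 2.7]
opening: -0.004
finger_force: 1.0
clock: 11.45
tcp_pos: [657.1, 5.9, 37.5]
ee_rot: [0.218, 0.976, -0.001, 0.001]
contact_force: [-5.6, -5.0, 15.7]
opening: -0.004
finger_force: 7.8
```

```bash
python3 -m inch '[[[0,0.02,-0.008,0,0,0,0],[0,0.05,-0.008,0,0,0,0],[0,0.08,-0.008,0,0,0,0],[0,0.11,-0.008,0,0,0,0],[0,0.14,-0.008,0,0,0,0],[0,0.17,-0.008,0,0,0,0],[0.01,0.2,-0.008,0,0,0,0],[0.01,0.23,-0.008,0,0,0,0],[0.01,0.26,-0.008,0,0,0,0],[0.01,0.29,-0.008,0,0,0,0],[0.01,0.31,-0.008,0,0,0,0],[0.01,0.33,-0.008,0,0,0,0]]]'
python3 -m inch '[[[0,0.02,0,0,0,0,0],[0,0.04,0,0,0,0,0],[0,0.06,0,0,0,0,0],[0,0.08,0,0,0,0,0],[0,0.1,0,0,0,0,0],[0,0.12,0,0,0,0,0],[0,0.14,0,0,0,0,0],[0,0.16,0,0,0,0,0],[0,0.18,0,0,0,0,0],[0,0.22,0,0,0,0,0],[0,0.23,0.01,0,0,0,0],[0,0.23,0.01,0,0,0,0]]]'
```

```text
clock: 12.95
tcp_pos: [669.4, 38.1, 36.2]
ee_rot: [0.217, 0.976, -0.0, 0.0]
contact_force: [-1.4, -2.2, 5.0]
opening: -0.001
finger_force: 2.7
clock: 14.45
tcp_pos: [680.0, 55.9, 37.4]
ee_rot: [0.218, 0.976, -0.001, 0.001]
contact_force: [-4.8, -9.0, 17.3]
opening: 0.002
finger_force: 8.7
```

```bash
python3 -m inch '[[[0.015,0.02,-0.012,0,0,0,0],[0.04,0.045,-0.012,0,0,0,0],[0.065,0.07,-0.012,0,0,0,0],[0.09,0.1,-0.012,0,0,0,0],[0.115,0.13,-0.012,0,0,0,0],[0.14,0.16,-0.012,0,0,0,0],[0.165,0.19,-0.012,0,0,0,0],[0.19,0.22,-0.012,0,0,0,0],[0.215,0.25,-0.012,0,0,0,0],[0.24,0.28,-0.012,0,0,0,0],[0.265,0.305,-0.012,0,0,0,0],[0.28,0.32,-0.012,0,0,0,0]]]'
python3 -m inch '[[[0.015,0.015,0,0,0,0,0],[0.03,0.03,0,0,0,0,0],[0.045,0.05,0,0,0,0,0],[0.06,0.07,0,0,0,0,0],[0.075,0.085,0,0,0,0,0],[0.09,0.1,0,0,0,0,0],[0.105,0.12,0,0,0,0,0],[0.12,0.14,0,0,0,0,0],[0.14,0.16,0,0,0,0,0],[0.16,0.18,0,0,0,0,0],[0.18,0.2,0.01,0,0,0,0],[0.18,0.2,0.01,0,0,0,0]]]'
```

```text
clock: 15.95
tcp_pos: [667.3, 100.0, 36.2]
ee_rot: [0.217, 0.976, -0.0, 0.0]
contact_force: [1.2, -4.2, 3.4]
opening: 0.0
finger_force: 2.4
clock: 17.45
tcp_pos: [661.3, 123.7, 37.5]
ee_rot: [0.218, 0.976, -0.0, 0.002]
contact_force: [0.7, -6.1, 13.2]
opening: 0.0
finger_force: 6.8
```

```bash
python3 -m inch '[[[0.02,0,-0.012,0,0,0,0],[0.05,0,-0.012,0,0,0,0],[0.08,-0.01,-0.012,0,0,0,0],[0.11,-0.01,-0.012,0,0,0,0],[0.14,-0.015,-0.012,0,0,0,0],[0.17,-0.015,-0.012,0,0,0,0],[0.2,-0.015,-0.012,0,0,0,0],[0.225,-0.015,-0.012,0,0,0,0],[0.25,-0.015,-0.012,0,0,0,0],[0.27,-0.015,-0.012,0,0,0,0],[0.29,-0.015,-0.012,0,0,0,0],[0.31,-0.015,-0.012,0,0,0,0]]]'
python3 -m inch '[[[0.02,0,0,0,0,0,0],[0.04,0,0,0,0,0,0],[0.06,0,0,0,0,0,0],[0.08,0,0,0,0,0,0],[0.1,0,0,0,0,0,0],[0.12,0,0,0,0,0,0],[0.14,0,0,0,0,0,0],[0.16,0,0,0,0,0,0],[0.18,0,0,0,0,0,0],[0.21,0,0,0,0,0,0],[0.24,0,0.01,0,0,0,0],[0.24,0,0.01,0,0,0,0]]]'
```

```text
clock: 18.95
tcp_pos: [631.8, 137.0, 37.1]
ee_rot: [0.217, 0.976, 0.0, 0.001]
contact_force: [4.1, -2.4, 2.8]
opening: -0.004
finger_force: 2.5
clock: 20.45
tcp_pos: [611.2, 147.4, 37.5]
ee_rot: [0.217, 0.976, 0.001, 0.002]
contact_force: [4.7, -2.6, 9.8]
opening: 0.003
finger_force: 5.2
```

```bash
python3 -m inch '[[[0.02,0,-0.01,0,0,0,0],[0.05,0,-0.01,0,0,0,0],[0.08,-0.01,-0.01,0,0,0,0],[0.11,-0.01,-0.01,0,0,0,0],[0.14,-0.015,-0.01,0,0,0,0],[0.17,-0.015,-0.01,0,0,0,0],[0.2,-0.015,-0.01,0,0,0,0],[0.225,-0.015,-0.01,0,0,0,0],[0.25,-0.015,-0.01,0,0,0,0],[0.27,-0.015,-0.01,0,0,0,0],[0.29,-0.015,-0.01,0,0,0,0],[0.31,-0.015,-0.01,0,0,0,0]]]'
python3 -m inch '[[[0.02,0,0,0,0,0,0],[0.04,0,0,0,0,0,0],[0.06,0,0,0,0,0,0],[0.08,0,0,0,0,0,0],[0.1,0,0,0,0,0,0],[0.12,0,0,0,0,0,0],[0.14,0,0,0,0,0,0],[0.16,0,0,0,0,0,0],[0.18,0,0,0,0,0,0],[0.21,0,0,0,0,0,0],[0.24,0,0.013,0,0,0,0],[0.24,0,0.013,0,0,0,0]]]'
```

```text
clock: 21.95
tcp_pos: [581.1, 159.2, 36.9]
ee_rot: [0.217, 0.976, 0.0, 0.001]
contact_force: [4.0, -2.4, 2.5]
opening: 0.002
finger_force: 2.2
clock: 23.45
tcp_pos: [561.3, 169.2, 37.5]
ee_rot: [0.218, 0.976, 0.001, 0.003]
contact_force: [5.4, -4.2, 11.5]
opening: 0.006
finger_force: 5.8
```

Stud 7 is home at z 37.5 with 11.5 N. I'll lift off, move aside and check from above.

```bash
python3 -m inch '[[[0,0,-0.05,0,0,0,0],[0,0,-0.2,0,0,0,0],[0,0,-0.5,0,0,0,0],[0,0,-1,0,0,0,0],[0.3,0.3,-1,0,0,0,0],[0.6,0.6,-1,0,0,0,0],[1,0.8,-1,0,0,0,0],[1,0.8,-1,0,0,0,0]]]'
python3 -m inch '[[[0.4,0.2,-0.3,0,0,0,0],[0.8,0.2,-0.6,0,0,0,0],[0.8,0.2,-0.6,0,0,0,0],[0.8,0.2,-0.6,0,0,0,0],[0.8,0.2,-0.6,0,0,0,0]]]'
python3 - <<'E'
from h import *
im=optics.snapshot("top"); b=optics.snapshot("side")
f=lambda i:cv2.resize(i[:,:,::-1],(400,400),interpolation=2)
cv2.imwrite("pics/end.png",np.hstack([f(im[110:280,160:330]),f(b[140:280,210:350])]))
a=cv2.imread("pics/top0.png")[:,:,::-1]
d=cv2.absdiff(a,im).max(2)>60; n,_,st,c=cv2.connectedComponentsWithStats(d.astype(np.uint8)); print([(c[i].round(),st[i,4]) for i in range(1,n) if st[i,4]>15])
E
```

```text
clock: 24.45
tcp_pos: [498.2, 289.3, 135.2]
ee_rot: [0.213, 0.977, 0.0, -0.002]
contact_force: [0.3, -0.7, 0.1]
opening: -0.004
finger_force: 0.0
clock: 25.08
tcp_pos: [438.6, 335.0, 194.4]
ee_rot: [0.218, 0.976, -0.001, -0.0]
contact_force: [0.9, 1.3, -0.7]
opening: -0.003
finger_force: 0.0
[(array([229., 146.]), np.int32(70)), (array([204., 154.]), np.int32(76)), (array([248., 155.]), np.int32(78)), (array([268., 164.]), np.int32(68)), (array([194., 174.]), np.int32(92)), (array([288., 173.]), np.int32(58)), (array([185., 194.]), np.int32(71)), (array([  7., 236.]), np.int32(812)), (array([ 39., 250.]), np.int32(1644)), (array([ 83., 250.]), np.int32(899)), (array([ 16., 281.]), np.int32(30)), (array([ 16., 320.]), np.int32(73)), (array([ 93., 391.]), np.int32(304)), (array([249., 375.]), np.int32(73)), (array([216., 405.]), np.int32(77))]
```

View pics/end.png

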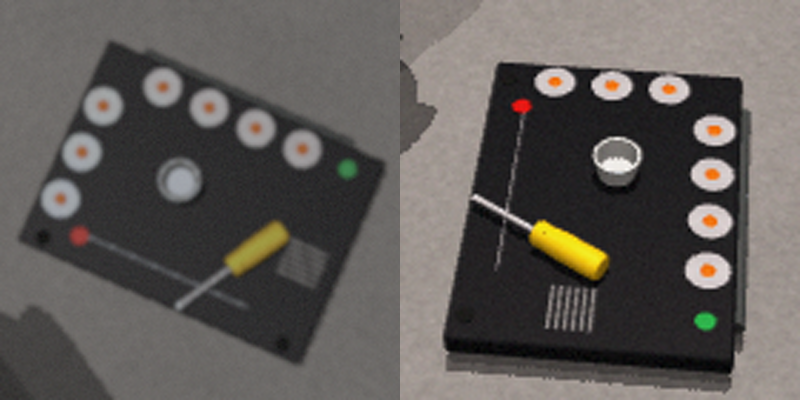

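In both views all seven studs show white rings with only a small orange centre, so they are home. The cup and the screwdriver have not moved.

```bash
python3 -c "
from bench import manip
print(manip.close_job())"
```

```text
the job is handed in; nothing more can be done
None
```

I pressed all seven studs home in order, from the green dot round to the red one, with contact readings of at most about 18 N, moved nothing else, and handed the job in with the arm clear; no verdict came back.

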